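# Hold a sample pot down in the sprung well of a reader

### The job

Put the sample pot with the dark red-brown body upright into the round well of the small white reader and press it down against the orange sprung plate in there until the plate is hard on its bottom stop. Press firmly but do not crush it, keep it fully down for at least two seconds while the reading is taken, and finish still holding it down: do not let go. Leave the two pale sample pots standing where they are.

Things in the scene. Friction and masses are not known exactly. Their poses are not given: they have to be found in the camera images.
- pot_dark: 60 ml sample pot, 61 tall, yellow ribbed screw cap (fixed on) 48 diameter over the upper 25 mm, round body 40 diameter below it from the underside up to 36, dark red-brown body, about 65 g. Origin at the centre of its underside, z up through the cap. Stands on the bench among two pale pots; it is best gripped across the cap
- pot_pale_a: 60 ml sample pot, 61 tall, yellow ribbed screw cap (fixed on) 48 diameter over the upper 25 mm, round body 40 diameter below it from the underside up to 36, pale sand-coloured contents; a bystander. Origin at the centre of its underside
- pot_pale_b: 60 ml sample pot, 61 tall, yellow ribbed screw cap (fixed on) 48 diameter over the upper 25 mm, round body 40 diameter below it from the underside up to 36, pale sand-coloured contents; a bystander. Origin at the centre of its underside
- reader: white bench-top reader fixed to the bench, 124 (x) x 134 (y) x 55 high, with a dark display, two round keys and a small pointer slot on its front (-x) face. Origin under the centre of its foot, z up. In the middle of its flat top is a round vertical well, 45 diameter with a 3 mm chamfer (the pot body has about 2.5 mm of play all round); in it is an orange sprung plate
- reader_mouth (a point): centre of the well's mouth, level with the reader's flat top, 55 above the bench
- plunger_top (a point): centre of the top of the orange sprung plate (43 diameter) that fills the well; 8 below the mouth when up, 20 below it when on its bottom stop. A pot fully down thus has its underside 20 below the mouth, its cap wholly above the reader's top (cap underside 16 above it)
- plunger (a joint): how far the sprung plate is pushed down, in m: 0 up, 0.012 on its hard bottom stop. The spring pushes back with 3.2 N at the top rising evenly to 8 N at the stop (400 N/m), and lifts the pot again when it is released. An orange pointer in the slot on the reader's front moves with it, down to a red mark

How it is judged:
On the way, in this order (a step that is already met when the one before it is completed fails the run):
1. the dark pot stands upright in the well's mouth (horizontal distance between pot_dark and reader_mouth below 0.006 m and angle between pot_dark's own z axis and vertical below 0.12 rad and z of pot_dark in the frame of reader_mouth below -0.003 m).
2. the dark pot is pressed down with the plate on its bottom stop, for two seconds (horizontal distance between pot_dark and reader_mouth below 0.006 m and angle between pot_dark's own z axis and vertical below 0.12 rad and value of joint plunger above 0.011 m and contact force between pot_dark and reader above 9.5 N and contact force between the fingers and pot_dark above 1 N), for 2 s.
At the end, for the whole second after the job is handed in: fingers still hold the dark pot in the well: within 6 mm of centre, 0.12 rad of upright, at rest, plate pushed down 11 mm or more, pot pressing on the reader with 9.5 to 45 N (spring alone: 8 N); pale pots upright (0.4 rad) and within 30 mm of their starts (all of step 2 and contact force between pot_dark and reader below 45 N and linear speed of pot_dark below 0.01 m/s and not (distance of pot_pale_a from where it was at the start of the episode above 0.03 m or angle between pot_pale_a's own z axis and vertical above 0.4 rad) and not (distance of pot_pale_b from where it was at the start of the episode above 0.03 m or angle between pot_pale_b's own z axis and vertical above 0.4 rad)); the arm keeps its last pose, push and grip.
It fails at once if a pale pot is pushed more than 30 mm or tipped ((distance of pot_pale_a from where it was at the start of the episode above 0.03 m or angle between pot_pale_a's own z axis and vertical above 0.4 rad) or (distance of pot_pale_b from where it was at the start of the episode above 0.03 m or angle between pot_pale_b's own z axis and vertical above 0.4 rad)).
It fails at once if the dark pot is crushed into the reader with more than 60 N (contact force between pot_dark and reader above 60 N).
It also fails if it takes over 43 s, if anything falls off the work surface, if the arm or the gripper's body presses on something with over 40 N, if the wrist force passes 120 N, or if a joint passes its speed limit or range.

### The arm

A 6-joint arm with a two-finger parallel gripper is mounted at the origin on a cart in front of the work surface, level with it; the furniture and walls round the work are solid. World frame = base frame: x ahead of the robot, y to its left, z up, the work surface at z = 0. Lengths are in m, angles in rad, forces in N, time in s.
With the tool pointing down it reaches from about 0.375 to 0.975 m from the base axis. Payload 3.8 kg.
Tool frame: the origin (TCP) lies at the very end of the fingers, on their centre line; the grasp point (between the pads) lies bot.hold_point_z behind it (bot.hold_point_z is the distance from the TCP to the grasp point, in m); z points along the fingers, y is the line along which they close (so a half turn about z gives the same grasp; the last joint's range is limited). The gripper opens to 85 mm and grips with 20 to 120 N. Pads are 22 mm wide; open, the fingers measure 114 mm over their backs; the gripper's body (76 mm by 85 mm) begins 54 mm behind the grasp point. The pads swing forward as they close: fully open they stand 13 mm farther back than shut.
Start: joints at [-1.358, 0.264, 1.604, -0, 1.274, -0.037], TCP at [0.167, -0.654, 0.231] pointing down, gripper open.
Joint ranges: [-2.63, 2.63], [-0.94, 2.18], [0.31, 2.57], [-1.31, 4.45], [0, 2.66], [-2.55, 2.55]. Speed limits (rad/s): [2.57, 2.57, 3.14, 3.14, 3.14, 3.14].

### API

Orientations are given as a rotation vector (axis times angle).
In Python, from workcell import bot, monitor, read_camera, camera_info gives the robot as it stands (bot), with the cameras as plain functions and the readings (monitor).
- The arm moves only by the shell command python3 jog.py FILE [OPENING] [FORCE], which reads ROWS from the file FILE. ROWS is a JSON list that holds a single list of rows (three levels of brackets), with 1 to 5 rows, each of 4 numbers: dx, dy, dz in m, then a turn about the tool's z in rad; each row shifts and turns the commanded pose from where the row before left it, along the tool's axes as they then stand; what a row does not reach is not made up. A row lasts 1/8 s, in which the tool goes at most 0.0625 m and 0.188 rad, less where a joint would pass 70% of its speed; a pose out of reach is approached as far as the arm can. OPENING is the opening from 0.0 (shut) to 1.0 (fully open), set as the command begins (- or left out keeps the last). The fingers move at their own pace and stop on an object; FORCE is the grip in N (left out, the last holds). Time passes only in rows, so rows that do not move let the fingers close. It prints the time, the measured TCP pose, the force, the opening and the grip force at its end. Input that does not fit is refused with a message, and nothing moves.
- monitor.read_state(): the state, without advancing time (a new reading comes with each control period).
- read_camera(name): name is "side" or "top" or "wrist"; returns the picture (420x560x3 uint8, red, green, blue); there is no depth.
- camera_info(name): a dict with "intrinsics" (3x3 intrinsics, pixels), "extrinsics" (4x4, takes a point from camera to world coordinates). Camera axes: x right, y down, z forward; pixel columns grow to the right and rows downward; lengths in m; the calibration is good to about 2 mm. A picture is of the moment at which its call begins: read the wrist's pose just before it. camera_info takes no time and is no camera call; for the wrist camera it gives the pose at the moment of the call.
- bot.finish_job(): hands the job in; it is judged then, once.
The state is a dict: "time": time; "q": joint angles; "joint_vel": joint speeds; "joint_torque": joint torques, N m; "tool_pos": TCP position; "tcp_rot": TCP orientation; "wrist_force": force on the tool from outside, world axes, zero at the start; "torque": the same for the moment, N m; "width": opening from 0.0 (shut) to 1.0 (fully open); "grip_force": force on a finger pad.
Only numpy, scipy, OpenCV 4.12 (cv2) and the standard library are available. Lean on these libraries where they do the work, as an engineer would, in place of code of your own. Each camera call takes 0.05 s, during which the arm holds its last target. There are 200 camera calls.

## Working session

There is one attempt and no reset: what is moved stays moved. The work goes in short steps, Python scripts to look and compute and a shell command to move; the robot and the scene stay as the last step left them, time stands still between calls to the robot, and variables do not carry over. Pictures are saved under pics/ and viewed, at most 10 in all, crops included, and the job is handed in when it is done.

```bash
mkdir -p pics; ls
python3 - <<'E'
from workcell import bot, monitor, read_camera, camera_info
import cv2,numpy as np
s=monitor.read_state();print(s['tool_pos'],s['tcp_rot'],s['width'],bot.hold_point_z,s['time'])
a=[read_camera(n) for n in('side','top')]
for n,i in zip(('side','top'),a):
    cv2.imwrite(f'pics/{n}0.png',i[...,::-1]); c=camera_info(n);print(n,np.round(c['intrinsics'],1).tolist(),np.round(c['extrinsics'],3).tolist())
E
```

```text
jog.py
pics
workcell.py
[ 0.16670034 -0.65334375  0.22996194] [-3.11492784e+00 -3.91046388e-01  3.23098830e-04] 1.0015528118632588 0.0187 0.0
side [[436.9, 0.0, 283.5], [0.0, 436.9, 206.0], [0.0, 0.0, 1.0]] [[-0.992, -0.052, 0.115, 0.41], [-0.126, 0.435, -0.891, 0.726], [-0.004, -0.899, -0.438, 0.43], [0.0, 0.0, 0.0, 1.0]]
top [[478.2, 0.0, 271.9], [0.0, 478.2, 202.9], [0.0, 0.0, 1.0]] [[-0.023, -0.996, 0.088, 0.445], [-0.999, 0.027, 0.039, -0.067], [-0.041, -0.087, -0.995, 0.897], [0.0, 0.0, 0.0, 1.0]]
```

View pics/top0.png

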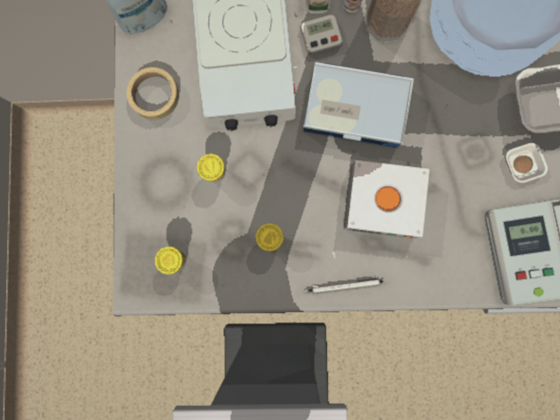

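View pics/side0.png

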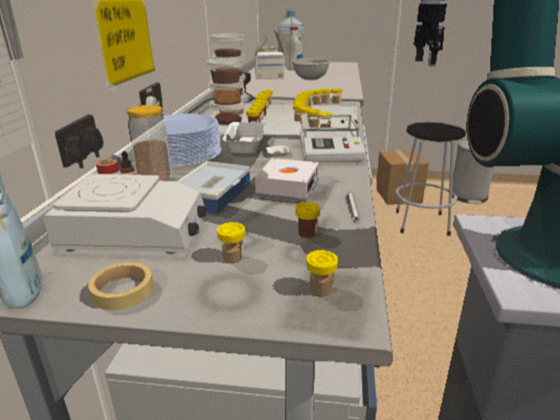

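The top view shows yellow caps at (210,167), (168,260) and (269,237), and the orange plate at (388,199). In the side view the dark pot is at (308,218), nearest the reader, so it is the cap at (269,237).

```bash
cat > h.py <<'E'
from workcell import bot, monitor, read_camera, camera_info
import cv2,numpy as np
def ray(c,uv):
    E=np.array(c['extrinsics']);d=np.linalg.inv(c['intrinsics'])@[uv[0],uv[1],1]
    return E[:3,3],E[:3,:3]@d
def onz(c,uv,z):
    o,d=ray(c,uv);return o+d*(z-o[2])/d[2]
def proj(c,p):
    E=np.array(c['extrinsics']);q=np.array(c['intrinsics'])@(E[:3,:3].T@(np.array(p)-E[:3,3]));return q[:2]/q[2]
def blobs(im,lo,hi,amin=60):
    m=cv2.inRange(cv2.cvtColor(im,cv2.COLOR_RGB2HSV),lo,hi)
    m=cv2.morphologyEx(m,cv2.MORPH_CLOSE,np.ones((5,5)))
    cs,_=cv2.findContours(m,cv2.RETR_EXTERNAL,cv2.CHAIN_APPROX_NONE)
    return [c for c in cs if cv2.contourArea(c)>amin]
E
python3 - <<'E'
from h import *
im=cv2.imread('pics/top0.png')[...,::-1].copy();c=camera_info('top');sc=camera_info('side')
for nm,lo,hi,z in(('cap',(22,140,80),(34,255,255),.061),('plate',(3,150,100),(16,255,255),.047)):
    for k in blobs(im,lo,hi):
        (x,y),r=cv2.minEnclosingCircle(k);p=onz(c,(x,y),z);o,d=ray(c,(x,y))
        M=cv2.moments(k);cen=(M['m10']/M['m00'],M['m01']/M['m00'])
        print(nm,np.round((x,y,r),1),np.round(cen,1),p.round(4),'dia',2*r/478.2*np.linalg.norm(p-o),cv2.boundingRect(k),'side',proj(sc,p).round())
# white top
m=cv2.inRange(im,(195,195,195),(255,255,255));m[:150]=0;m[:,:335]=0;m[250:]=0;m[:,445:]=0
k=max(cv2.findContours(m,0,1)[0],key=cv2.contourArea);r=cv2.minAreaRect(k);b=cv2.boxPoints(r)
P=np.array([onz(c,u,.055) for u in b]);print(b.round(1).tolist(),P.round(4).tolist(),P.mean(0),[np.linalg.norm(P[i]-P[i-1]).round(4) for i in range(4)])
E
```

```text
cap [168.8 259.8  14. ] [168.8 259.9] [0.424  0.1491 0.061 ] dia 0.0506223332345954 (155, 247, 28, 27) side [322. 258.]
cap [269.  237.   13.6] [269.1 237. ] [ 0.4597 -0.0276  0.061 ] dia 0.047639528169404824 (256, 224, 27, 27) side [308. 207.]
cap [210.5 167.4  13.7] [210.5 167.2] [0.5855 0.0736 0.061 ] dia 0.049100053443187554 (198, 154, 26, 27) side [232. 228.]
plate [387.5 198.2  11.7] [387.4 198.2] [ 0.5235 -0.2385  0.047 ] dia 0.04263612728543113 (376, 187, 24, 23) side [288. 172.]
[[347.70001220703125, 227.0], [355.70001220703125, 160.39999389648438], [429.5, 169.3000030517578], [421.3999938964844, 235.89999389648438]] [[0.474, -0.1656, 0.055], [0.5915, -0.1841, 0.055], [0.5717, -0.3122, 0.055], [0.4554, -0.2923, 0.055]] [ 0.52314335 -0.23855644  0.055     ] [np.float64(0.1281), np.float64(0.1189), np.float64(0.1296), np.float64(0.118)]
```

Measurements agree with the sizes given: caps about 48 mm, plate 42.6 mm, and the top outline's centre matches the plate to 1 mm. The dark pot is at (0.460, -0.028) and the well at (0.523, -0.2385). I'm moving over the pot.

```bash
echo '[[[0.0365, -0.0445, 0, 0], [0.0365, -0.0445, 0, 0], [0.0365, -0.0445, 0, 0], [0.0365, -0.0445, 0, 0], [0.0365, -0.0445, 0, 0]]]' > rows.txt && python3 jog.py rows.txt 1.0 80
echo '[[[0.0365, -0.0445, 0, 0], [0.0365, -0.0445, 0, 0], [0.0365, -0.0445, 0, 0], [0.0365, -0.0445, 0, 0], [0.0365, -0.0445, 0, 0]]]' > rows.txt && python3 jog.py rows.txt
python3 - <<'E'
from h import *
from scipy.spatial.transform import Rotation as R
s=monitor.read_state();print(s['tool_pos'],s['tcp_rot'],s['q'],R.from_rotvec(s['tcp_rot']).inv().apply(np.array([.4597,-.0276,.12])-s['tool_pos']))
E
```

```text
time: 0.72
tool_pos: [0.289, -0.3913, 0.2308]
tcp_rot: [-3.117, -0.39, 0.0]
wrist_force: [0.9, -0.7, -0.2]
width: 1.004
grip_force: 0.0
time: 1.35
tool_pos: [0.4107, -0.1308, 0.2311]
tcp_rot: [3.117, 0.391, 0.0]
wrist_force: [1.2, -0.2, -0.2]
width: 1.001
grip_force: 0.0
[ 0.410739   -0.13078968  0.23111577] [3.11701778e+00 3.91062495e-01 3.27381720e-04] [-3.66050834e-01 -2.14084535e-01  2.09346777e+00 -2.57310793e-05
  1.26195998e+00  9.55136614e-01] [ 0.07291372 -0.08791481  0.11111517]
```

```bash
echo '[[[0.036, -0.044, 0, 0], [0.036, -0.044, 0.01, 0], [0, 0, 0.05, 0], [0, 0, 0.04, 0], [0, 0, 0, 0]]]' > rows.txt && python3 jog.py rows.txt
python3 - <<'E'
from h import *
from scipy.spatial.transform import Rotation as R
s=monitor.read_state();c=camera_info('wrist');im=read_camera('wrist');cv2.imwrite('pics/w1.png',im[...,::-1])
print(s['tool_pos'])
for k in blobs(im,(22,140,80),(34,255,255),200):
    (x,y),r=cv2.minEnclosingCircle(k);p=onz(c,(x,y),.061);print(np.round((x,y,r)),cv2.boundingRect(k),p.round(4),R.from_rotvec(s['tcp_rot']).inv().apply(p-s['tool_pos']).round(4))
t=read_camera('top');ct=camera_info('top');print(proj(ct,s['tool_pos']))
E
```

```text
time: 1.98
tool_pos: [0.4547, -0.0288, 0.1275]
tcp_rot: [-3.115, -0.392, 0.014]
wrist_force: [0.6, 0.6, 1.1]
width: 1.0
grip_force: 0.0
[ 0.45474428 -0.02876859  0.12754825]
[279. 215.  37.] (242, 179, 74, 73) [ 0.462  -0.0277  0.061 ] [0.0079 0.001  0.0665]
[  9. 202.  38.] (0, 165, 44, 74) [0.4279 0.1425 0.061 ] [ 0.017  -0.1724  0.067 ]
[267.828711   239.37743213]
```

View pics/w1.png

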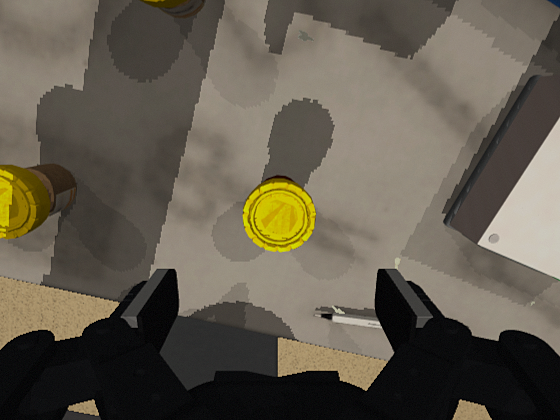

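The wrist view shows the dark pot's cap at (279,215), between the fingers (150 and 400 px). It lies 1–2 mm from the top-camera estimate, so I'm descending with a small x correction.

```bash
echo '[[[0.006, 0.0005, 0.02, 0], [0, 0, 0.03, 0], [0, 0, 0.03, 0], [0, 0, 0.015, 0], [0, 0, 0, 0]]]' > rows.txt && python3 jog.py rows.txt
echo '[[[0, 0, 0, 0], [0, 0, 0, 0]]]' > rows.txt && python3 jog.py rows.txt
```

```text
time: 2.7
tool_pos: [0.4648, -0.0288, 0.0367]
tcp_rot: [3.117, 0.391, 0.0]
wrist_force: [0.4, 0.5, 0.3]
width: 0.998
grip_force: 0.0
time: 2.95
tool_pos: [0.4658, -0.0287, 0.0377]
tcp_rot: [3.117, 0.391, 0.004]
wrist_force: [-0.2, 0.5, 0.2]
width: 1.001
grip_force: 0.0
```

```bash
echo '[[[-0.004, -0.002, 0.01, 0], [0, 0, 0, 0], [0, 0, 0, 0]]]' > rows.txt && python3 jog.py rows.txt
echo '[[[0, 0, 0, 0], [0, 0, 0, 0], [0, 0, 0, 0], [0, 0, 0, 0], [0, 0, 0, 0]]]' > rows.txt && python3 jog.py rows.txt 0.0 80
echo '[[[0, 0, 0, 0], [0, 0, 0, 0], [0, 0, 0, 0]]]' > rows.txt && python3 jog.py rows.txt
```

```text
time: 3.32
tool_pos: [0.4597, -0.0275, 0.026]
tcp_rot: [-3.117, -0.391, 0.001]
wrist_force: [-0.0, 0.2, -0.5]
width: 1.003
grip_force: 0.0
time: 3.95
tool_pos: [0.4606, -0.0274, 0.0269]
tcp_rot: [-3.117, -0.391, -0.001]
wrist_force: [-1.0, 2.2, 5.3]
width: 0.517
grip_force: 80.7
time: 4.32
tool_pos: [0.4606, -0.0273, 0.0269]
tcp_rot: [-3.117, -0.391, -0.001]
wrist_force: [-1.3, 1.7, 4.4]
width: 0.515
grip_force: 80.7
```

```bash
echo '[[[0, 0, -0.015, 0], [0, 0, -0.03, 0], [0, 0, -0.045, 0], [0.001, 0.02, 0, 0], [0.0015, 0.04, 0, 0]]]' > rows.txt && python3 jog.py rows.txt
echo '[[[0.002, 0.045, 0, 0], [0.002, 0.045, 0, 0], [0.001, 0.04, 0, 0], [0.001, 0.03, 0, 0], [0, 0, 0, 0]]]' > rows.txt && python3 jog.py rows.txt
echo '[[[0, 0, 0, 0], [0, 0, 0, 0], [0, 0, 0, 0]]]' > rows.txt && python3 jog.py rows.txt
python3 - <<'E'
from h import *
s=monitor.read_state();print(s['tool_pos'])
c=camera_info('wrist')
for n in('side','top','wrist'):
    im=read_camera(n);cv2.imwrite(f'pics/{n}2.png',im[...,::-1])
im=cv2.imread('pics/side2.png');print(proj(camera_info('side'),s['tool_pos']))
cs=cv2.resize(im[60:220,210:370],(560,560),interpolation=2)
cv2.imwrite('pics/crop2.png',cs)
E
```

```text
time: 4.95
tool_pos: [0.4781, -0.0852, 0.1181]
tcp_rot: [3.116, 0.395, 0.004]
wrist_force: [0.5, -0.2, 0.1]
width: 0.515
grip_force: 81.3
time: 5.58
tool_pos: [0.5234, -0.2409, 0.1171]
tcp_rot: [3.116, 0.387, 0.002]
wrist_force: [-1.4, 0.3, -0.8]
width: 0.517
grip_force: 81.4
time: 5.95
tool_pos: [0.5225, -0.2378, 0.1164]
tcp_rot: [-3.117, -0.393, 0.0]
wrist_force: [0.2, -0.1, 0.2]
width: 0.513
grip_force: 81.4
[ 0.52253532 -0.23777447  0.11635396]
[288.34205267 144.02387417]
```

View pics/crop2.png

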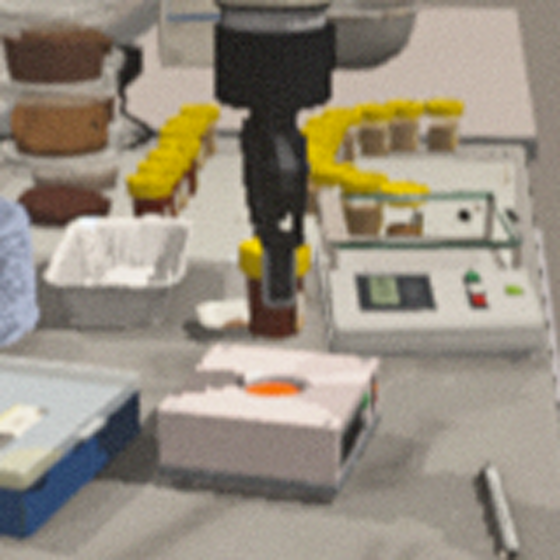

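View pics/wrist2.png

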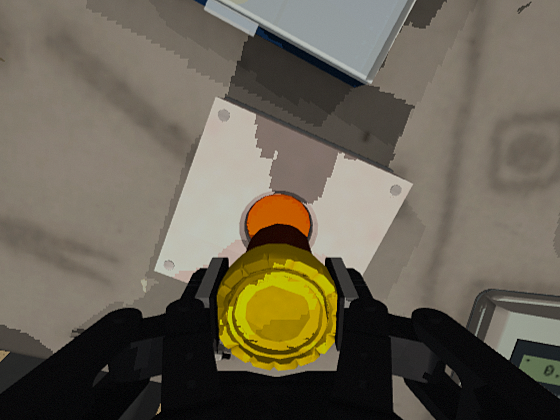

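The side view shows the pot hanging upright with the fingertips below the cap rim. The wrist view shows the cap at about (277,310), the plate at (278,220), and reader screws at (224,116), (396,190) and (169,265). The last two are diagonal, so their midpoint checks the well's centre.

Run:
```python
from h import *
s=monitor.read_state();c=camera_info('wrist')
P=[onz(c,u,.055) for u in((224,116),(396,190),(169,265))];print('screws',np.round(P,4).tolist(),'mid',((P[1]+P[2])/2).round(4))
im=cv2.imread('pics/wrist2.png')[...,::-1].copy()
k=max(blobs(im,(3,150,150),(16,255,255)),key=cv2.contourArea);b=cv2.boundingRect(k);print('plate bbox',b, 'cols->',onz(c,(b[0]+b[2]/2,b[1]+b[2]/2),.047).round(4),'width',b[2]/c['intrinsics'][0][0]*(c['extrinsics'][2][3]-.047))
k=max(blobs(im,(22,140,80),(34,255,255)),key=cv2.contourArea);b=cv2.boundingRect(k);(x,y),r=cv2.minEnclosingCircle(k);print(b,x,y,r)
z=s['tool_pos'][2]+.034;print('cap',onz(c,(x,y),z).round(4),'dia',2*r/c['intrinsics'][0][0]*(c['extrinsics'][2][3]-z),s['tool_pos'].round(4))
im=cv2.imread('pics/side2.png')[...,::-1].copy();sc=camera_info('side')
im[:,:270]=0;im[:,305:]=0;im[:120]=0
for k in blobs(im,(22,140,80),(34,255,255),20):
    b=cv2.boundingRect(k);print('side cap',b,'mid col',b[0]+b[2]/2)
print('expected cap top/bottom',proj(sc,s['tool_pos']+[0,0,.034]).round(1),proj(sc,s['tool_pos']+[0,0,.009]).round(1),'base',proj(sc,s['tool_pos']-[0,0,.027]).round(1),'mouth',proj(sc,[.523,-.2385,.055]).round(1))
m=cv2.inRange(cv2.cvtColor(im,cv2.COLOR_RGB2HSV),(0,120,20),(12,255,130));m[160:]=0;ys,xs=np.nonzero(m)
for r in range(ys.min(),ys.max()+1):
    q=xs[ys==r]
    if len(q)>3: print(r,q.min(),q.max(),end='; ')
```

```text
screws [[0.5828, -0.1907, 0.055], [0.566, -0.303, 0.055], [0.4806, -0.1748, 0.055]] mid [ 0.5233 -0.2389  0.055 ]
plate bbox (247, 194, 63, 42) cols-> [ 0.5228 -0.239   0.047 ] width 0.03959970406432796
(217, 244, 121, 127) 277.3055114746094 308.62200927734375 65.28868865966797
cap [ 0.526  -0.237   0.1504] dia 0.04188934365396014 [ 0.5227 -0.2382  0.1164]
side cap (294, 130, 5, 9) mid col 296.5
side cap (278, 127, 7, 13) mid col 281.5
expected cap top/bottom [288.3 129.6] [288.3 140.2] base [288.3 155.1] mouth [288.2 168.8]
148 282 285; 149 282 293; 150 282 293; 151 282 293; 152 282 293; 153 282 293; 154 283 293; 155 287 291;
```

The checks agree: the well is at (0.523, -0.2387), and the pot's centre column in the side view (288.3) matches the mouth's (288.2). I'm lowering it to the plate.

```bash
echo '[[[0.0005, 0.0005, 0.01, 0], [0, 0, 0.01, 0], [0, 0, 0.008, 0], [0, 0, 0.005, 0], [0, 0, 0.003, 0]]]' > rows.txt && python3 jog.py rows.txt
echo '[[[0, 0, 0.002, 0], [0, 0, 0, 0], [0, 0, 0, 0]]]' > rows.txt && python3 jog.py rows.txt
```

```text
time: 6.72
tool_pos: [0.5231, -0.239, 0.0797]
tcp_rot: [-3.117, -0.391, 0.001]
wrist_force: [1.2, 0.8, 0.1]
width: 0.517
grip_force: 81.4
time: 7.1
tool_pos: [0.5235, -0.2392, 0.0786]
tcp_rot: [3.117, 0.391, 0.001]
wrist_force: [-0.3, -0.3, -0.7]
width: 0.513
grip_force: 81.4
```

```bash
echo '[[[0, 0, 0.003, 0], [0, 0, 0.002, 0], [0, 0, 0.002, 0], [0, 0, 0, 0]]]' > rows.txt && python3 jog.py rows.txt
echo '[[[0, 0, 0.003, 0], [0, 0, 0.003, 0], [0, 0, 0.002, 0], [0, 0, 0, 0]]]' > rows.txt && python3 jog.py rows.txt
```

```text
time: 7.6
tool_pos: [0.5235, -0.2391, 0.0715]
tcp_rot: [3.117, 0.391, 0.0]
wrist_force: [-0.1, -0.3, 2.7]
width: 0.517
grip_force: 81.7
time: 8.1
tool_pos: [0.5237, -0.2391, 0.0636]
tcp_rot: [3.117, 0.391, 0.001]
wrist_force: [-0.7, 0.1, 5.4]
width: 0.514
grip_force: 82.0
```

The spring is resisting as expected and there's no lateral load. I'm continuing in small steps until the stop.

```bash
echo '[[[0, 0, 0.001, 0], [0, 0, 0.001, 0], [0, 0, 0, 0]]]' > rows.txt && python3 jog.py rows.txt
echo '[[[0, 0, 0.001, 0], [0, 0, 0, 0]]]' > rows.txt && python3 jog.py rows.txt
echo '[[[0, 0, 0.001, 0], [0, 0, 0, 0]]]' > rows.txt && python3 jog.py rows.txt
```

```text
time: 8.48
tool_pos: [0.5237, -0.2391, 0.0619]
tcp_rot: [3.117, 0.391, 0.001]
wrist_force: [-1.5, 1.5, 7.8]
width: 0.51
grip_force: 82.2
time: 8.72
tool_pos: [0.5239, -0.2392, 0.0618]
tcp_rot: [3.117, 0.391, 0.001]
wrist_force: [-2.9, 2.6, 11.5]
width: 0.512
grip_force: 82.8
time: 8.98
tool_pos: [0.5241, -0.2392, 0.0618]
tcp_rot: [3.117, 0.391, 0.002]
wrist_force: [-5.1, 3.1, 17.3]
width: 0.512
grip_force: 83.3
```

The tool has stopped at z = 0.0618 while the force rises, so the plate is on its stop. I'm adding a little push and then holding.

```bash
echo '[[[-0.0003, 0, 0.0007, 0], [0, 0, 0, 0], [0, 0, 0, 0], [0, 0, 0, 0], [0, 0, 0, 0]]]' > rows.txt && python3 jog.py rows.txt
for i in 1 2 3 4 5; do echo '[[[0, 0, 0, 0], [0, 0, 0, 0], [0, 0, 0, 0], [0, 0, 0, 0], [0, 0, 0, 0]]]' > rows.txt && python3 jog.py rows.txt | egrep 'time|pos|wrist'; done
python3 - <<'E'
from h import *
im=read_camera('side');a=cv2.resize(im[90:210,220:340],(390,390),interpolation=2)
t=read_camera('top');b=cv2.resize(t[140:260,330:450],(390,390),interpolation=2)
cv2.imwrite('pics/end.png',np.hstack([a,b])[...,::-1])
E
```

```text
time: 9.6
tool_pos: [0.5241, -0.2393, 0.0617]
tcp_rot: [3.117, 0.391, 0.003]
wrist_force: [-6.0, 3.6, 20.1]
width: 0.518
grip_force: 83.7
time: 10.22
tool_pos: [0.5241, -0.2393, 0.0617]
wrist_force: [-5.3, 3.6, 20.1]
time: 10.85
tool_pos: [0.5241, -0.2392, 0.0617]
wrist_force: [-6.7, 4.1, 21.2]
time: 11.48
tool_pos: [0.5241, -0.2392, 0.0617]
wrist_force: [-5.3, 4.0, 20.3]
time: 12.1
tool_pos: [0.5241, -0.2392, 0.0617]
wrist_force: [-5.1, 3.7, 21.4]
time: 12.72
tool_pos: [0.5241, -0.2392, 0.0617]
wrist_force: [-6.2, 3.2, 20.8]
```

View pics/end.png

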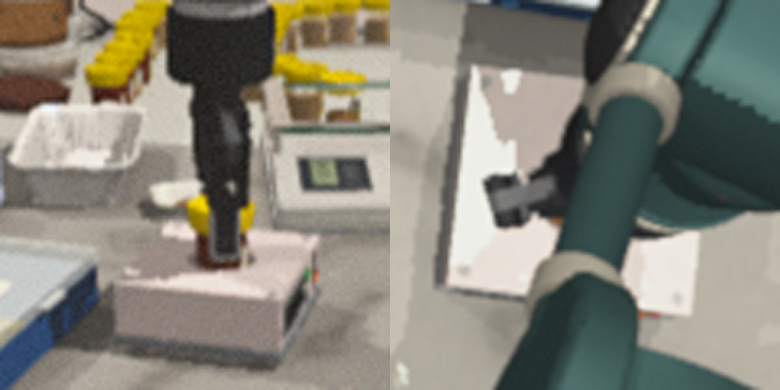

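The side view shows the pot upright in the well, with its cap clear of the reader and the fingers above the top. The stop came at z = 0.0617 against the expected 0.062. The push has held at about 20 N for over 3 s.

```bash
python3 -c "
from workcell import bot, monitor, read_camera, camera_info
print(bot.finish_job())"
```

```text
the job is handed in; nothing more can be done
None
```

I put the dark pot upright in the reader's well and pressed the plate onto its bottom stop at about 20 N for over 3 s, then handed the job in still holding it down; the pale pots were never approached, and no verdict was returned.

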